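# Tip the pearl onions into the pan

### The arm

A 7-joint arm with a two-finger parallel gripper is mounted at the origin on a cart in front of the work surface, level with it; the furniture and walls round the work are solid. World frame = base frame: x ahead of the robot, y to its left, z up, the work surface at z = 0. Lengths are in m, angles in rad, forces in N, time in s.
With the tool pointing down it reaches from about 0.4 to 0.85 m from the base axis. Payload 10.4 kg.
Tool frame: the origin (TCP) lies midway between the tips of the shut fingers; the grasp point (between the pads) lies r.tcp_to_grasp behind it (r.tcp_to_grasp is the distance from the TCP to the grasp point, in m); z points along the fingers, y is the line along which they close (so a half turn about z gives the same grasp; the last joint's range is limited). The gripper opens to 85 mm and grips with 20 to 120 N. Pads are 22 mm wide; open, the fingers measure 114 mm over their backs; the gripper's body (76 mm by 85 mm) begins 54 mm behind the grasp point. The pads swing forward as they close: fully open they stand 13 mm farther back than shut.
Start: joints at [-1.31, 0.332, -0.065, 1.46, 0.022, 1.35, -0.088], TCP at [0.175, 0.6, 0.231] pointing down, gripper open.
Joint ranges: [-2.6, 2.6], [-0.5, 2.12], [-1.47, 1.34], [0.16, 2.42], [-1.27, 4.41], [0.06, 2.06], [-2.6, 2.6]. Speed limits (rad/s): [2.22, 2.22, 2.79, 2.79, 3.14, 3.14, 3.14].

### API

Orientations are given as a unit quaternion [w, x, y, z].
In Python, from bench import r, vision gives the robot as it stands. The module is installed in compiled form; this text tells all that it offers.
- The arm moves only by the tool step_arm, never from a script. Its argument "plan" is one flat list of numbers, 7 for each row, row after row: the shift along the world's x, y, z in m, then the turn, a rotation vector about the world's x, y, z in rad, then the closure, from 0 (fully open) to 1 (shut). A call has 1 to 12 rows; each row is the pose to reach, as a shift and turn from the pose commanded when the call began; what a row does not reach only later rows make up. A row lasts 1/10 s, in which the tool goes at most 50 mm and 8.59 degrees, less where a joint would pass 70% of its speed; a pose out of reach is approached as far as the arm can. A call with a gripper value outside its range is refused whole. The fingers move at their own pace and stop on an object; the grip force is fixed at half the most. Time passes only in rows, so rows that repeat a pose let the fingers close. It gives the time, the measured TCP pose, the force, the opening and the grip force at its end, in the units of the state.
- r.read_state(): the state, without advancing time (a new reading comes with each control period).
- vision.capture(name): name is "side" or "top" or "wrist"; returns the picture (480x640x3 uint8, red, green, blue); there is no depth.
- vision.camera_params(name): a dict with "camera_matrix" (3x3 intrinsics, pixels), "dist_coeffs" ([k1, k2, p1, p2, k3] as OpenCV has them; the pictures are not rectified), "pose" (4x4, takes a point from camera to world coordinates). Camera axes: x right, y up, looking along -z (the intrinsics and any distortion apply to the point x, -y, -z); pixel columns grow to the right and rows downward; lengths in m; the calibration is good to about 2 mm. A picture is of the moment at which its call begins: read the wrist's pose just before it. camera_params takes no time and is no camera call; for the wrist camera it gives the pose at the moment of the call.
- r.finish_job(): hands the job in; it is judged then, once.
The state is a dict: "time_s": time; "qpos": joint angles; "qd": joint speeds; "tau": joint torques, N m; "tcp_pos": TCP position; "tool_rot": TCP orientation; "wrist_force": force on the tool from outside, world axes, zero at the start; "ft_torque": the same for the moment, N m; "width": finger opening in m; "gripper_force": force on a finger pad.
Only numpy, scipy, OpenCV 4.12 (cv2) and the standard library are available. Lean on these libraries where they do the work, as an engineer would, in place of code of your own. Each camera call takes 0.05 s, during which the arm holds its last target. There are 200 camera calls.

### The job

Pick up the steel tumbler that holds the five pearl onions and pour all five into the small steel pan. Then stand the empty tumbler upright on the counter and let go of it; the pan, the other tumbler and the green bowl stay where they are.

Things in the scene. Friction and masses are not known exactly. Their poses are not given: they have to be found in the camera images.
- tumbler: plain steel tumbler with the onions in it: open cone, 98 mm tall, outside diameter 68 mm at the mouth and 51 mm at the foot (62 mm at 65 mm height), wall about 2 mm, 90 g empty; stands loose on the counter. Origin: centre of its underside; z up out of the mouth
- pan: small round steel pan without handle, loose on the counter, 0.3 kg: 62 mm tall, outside diameter 105 mm at the rim and 92 mm at the foot, wall about 3 mm, flat floor 2 mm thick. Free counter lies to its left, right and front; a wooden drawer box stands behind right (front face near x = 0.67 m, y from -0.12 to -0.36 m) and a wall right of y = -0.42 m. Origin: centre of its underside; z up
- onion1: pearl onion 1 of 5, pink, 19 mm across and 24 mm tall with a pointed tip, rigid, 10 g, loose in the tumbler at the start. Origin: its middle, z toward the tip
- onion2: pearl onion 2 of 5, pink, 19 mm across and 24 mm tall with a pointed tip, rigid, 10 g, loose in the tumbler at the start. Origin: its middle, z toward the tip
- onion3: pearl onion 3 of 5, pink, 19 mm across and 24 mm tall with a pointed tip, rigid, 10 g, loose in the tumbler at the start. Origin: its middle, z toward the tip
- onion4: pearl onion 4 of 5, pink, 19 mm across and 24 mm tall with a pointed tip, rigid, 10 g, loose in the tumbler at the start. Origin: its middle, z toward the tip
- onion5: pearl onion 5 of 5, pink, 19 mm across and 24 mm tall with a pointed tip, rigid, 10 g, loose in the tumbler at the start. Origin: its middle, z toward the tip
- empty_glass: bystander: a second, slightly larger steel tumbler, empty, 79 mm across the mouth, 99 mm tall, loose. Origin: centre of its underside
- green_bowl: bystander: little lime-green plastic bowl, 62 mm across, 36 mm tall, loose. Origin: centre of its underside

How it is judged:
On the way:
1. the tumbler, held in the fingers clear of the counter, is tipped over the pan (angle between tumbler's own z axis and vertical above 1.05 rad and height (world z) of tumbler above 0.04 m and horizontal distance between tumbler and pan below 0.2 m and contact force between the fingers and tumbler above 0.5 N), for 0.1 s.
At the end, for the whole second after the job is handed in: all five onions at rest in the pan (within 50 mm of its axis, under 60 mm above its underside); pan upright (10 degrees) and within 40 mm of its start; tumbler standing still, upright (10 degrees), on the counter beside the pan (underside within 12 mm of the counter top) (horizontal distance between each of onion1, onion2, onion3, onion4, onion5 and pan below 0.05 m and z of each of onion1, onion2, onion3, onion4, onion5 in the frame of pan below 0.06 m and linear speed of each of onion1, onion2, onion3, onion4, onion5 below 0.1 m/s and angle between each of pan, tumbler's own z axis and vertical below 0.17 rad and distance of pan from where it was at the start of the episode below 0.04 m and height (world z) of tumbler between -0.012 and 0.012 m and linear speed of tumbler below 0.03 m/s and horizontal distance between tumbler and pan above 0.07 m); the robot touches nothing.
It fails at once if the pan is moved more than 60 mm or tipped (distance of pan from where it was at the start of the episode above 0.06 m or angle between pan's own z axis and vertical above 0.4 rad).
It fails at once if the other tumbler or the green bowl is moved more than 30 mm (distance of any of empty_glass, green_bowl from where it was at the start of the episode above 0.03 m).
It also fails if it takes over 59 s, if anything falls off the work surface, if the arm or the gripper's body presses on something with over 40 N, if the wrist force passes 120 N, or if a joint passes its speed limit or range.

## Working session

There is one attempt and no reset: what is moved stays moved. The work goes in short steps, Python scripts to look and compute and a tool call to move; the robot and the scene stay as the last step left them, time stands still between calls to the robot, and variables do not carry over. Pictures are saved under pics/ and viewed, at most 10 in all, crops included, and the job is handed in when it is done.

Besides the shell and the picture viewer there is one more tool, called in YAML: its name, and indented under it one key for each argument. step_arm: Moves the arm, as the interface text tells. Its arguments: {"type":"object","properties":{"plan":{"type":"array"}},"required":["plan"]}

```bash
mkdir -p pics; python3 - <<'E'
from bench import r, vision
import cv2, numpy as np
s=r.read_state(); print(s, r.tcp_to_grasp)
for n in ("side","top"):
    im=vision.capture(n); cv2.imwrite(f"pics/{n}0.png",im[:,:,::-1])
    p=vision.camera_params(n); print(n,np.round(p["camera_matrix"],1).tolist(),p["dist_coeffs"],np.round(p["pose"],3).tolist())
E
```

```text
{'time_s': 0.0, 'qpos': array([-1.30958501,  0.3328732 , -0.06469513,  1.46092715,  0.02156001,
        1.34990163, -0.08849969]), 'qd': array([ 0.00092005, -0.00060272, -0.00077286,  0.00075363, -0.00110951,
       -0.00012004, -0.00070809]), 'tau': array([-7.00691962e-04, -6.25449300e+01,  4.88092471e-02, -3.91617250e+01,
        1.62168016e-02,  9.84261394e-03, -3.56447185e-05]), 'tcp_pos': array([0.1749013 , 0.59964203, 0.23052184]), 'tool_rot': array([-8.62518188e-05,  1.41426077e-01,  9.89948566e-01, -7.02736363e-04]), 'wrist_force': array([-0.06342485, -0.16494927,  0.36117693]), 'ft_torque': array([ 0.02695573, -0.05437568, -0.02918987]), 'gripper_force': 0.0, 'width': 0.08523590697560104} 0.0187
side [[435.0, 0.0, 323.4], [0.0, 435.0, 235.9], [0.0, 0.0, 1.0]] [-0.07301247  0.          0.          0.          0.        ] [[-0.945, 0.138, -0.298, 0.329], [-0.328, -0.436, 0.838, 0.728], [-0.014, 0.889, 0.457, 0.456], [0.0, 0.0, 0.0, 1.0]]
top [[502.5, 0.0, 323.5], [0.0, 502.5, 235.1], [0.0, 0.0, 1.0]] [-0.09052875  0.          0.          0.          0.        ] [[-0.013, 0.998, -0.064, 0.511], [-0.999, -0.016, -0.037, 0.005], [-0.038, 0.063, 0.997, 0.934], [0.0, 0.0, 0.0, 1.0]]
```

View pics/top0.png

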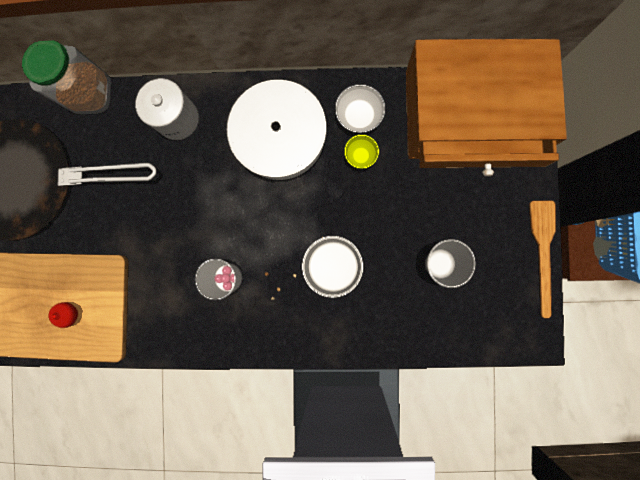

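View pics/side0.png

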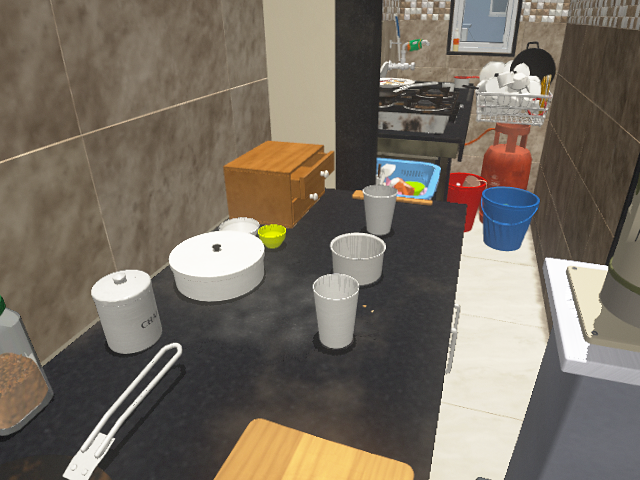

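The top view shows the onion tumbler's rim near (217,279), the pan near (332,266), the empty glass near (450,263) and the green bowl near (361,152). The side view shows the tumbler near (336,290–345) and the pan near (358,245).

```bash
cat > h.py <<'E'
import cv2, numpy as np
from bench import r, vision
def ray(n,px,pose=None):
    p=vision.camera_params(n); T=np.array(p["pose"]) if pose is None else pose
    u=cv2.undistortPoints(np.array([[px]],float),np.array(p["camera_matrix"]),np.array(p["dist_coeffs"]))[0,0]
    return T[:3,3], T[:3,:3]@np.array([u[0],-u[1],-1.])
def onz(n,px,z):
    c,d=ray(n,px); return c+d*(z-c[2])/d[2]
def proj(n,P):
    p=vision.camera_params(n); T=np.array(p["pose"]); q=(np.atleast_2d(P)-T[:3,3])@T[:3,:3]
    q=q*[1,-1,-1]
    return cv2.projectPoints(q,np.zeros(3),np.zeros(3),np.array(p["camera_matrix"]),np.array(p["dist_coeffs"]))[0][:,0]
def ring(n,c,rad,z):
    a=np.linspace(0,2*np.pi,48); return proj(n,np.c_[c[0]+rad*np.cos(a),c[1]+rad*np.sin(a),0*a+z])
E
python3 - <<'E'
from h import *
im=cv2.imread("pics/top0.png"); g=cv2.cvtColor(im,cv2.COLOR_BGR2GRAY)
m=(cv2.medianBlur(g,3)>75).astype(np.uint8)
est={}
for k,(c,z,w) in {"tum":((217,279),.098,34),"pan":((332,266),.062,42),"gl":((450,263),.099,36)}.items():
    x0,y0=c[0]-w,c[1]-w
    cs,_=cv2.findContours(m[y0:y0+2*w,x0:x0+2*w],cv2.RETR_EXTERNAL,cv2.CHAIN_APPROX_NONE)
    cc=max(cs,key=cv2.contourArea)[:,0]+[x0,y0]
    W=np.array([onz("top",p.astype(float),z)[:2] for p in cc])
    # rim only: points on the side away from image nadir (outer half)
    cen,ra=cv2.minEnclosingCircle(W.astype(np.float32))
    nad=np.array([.511,.005]); d=np.array(cen)-nad
    o=(W-cen)@d/np.linalg.norm(d)> -0.005
    A=np.c_[2*W[o],np.ones(o.sum())]; s=np.linalg.lstsq(A,(W[o]**2).sum(1),rcond=None)[0]
    print(k,"circle",s[:2].round(4),"r",np.sqrt(s[2]+s[0]**2+s[1]**2).round(4),"encl",np.round(cen,4),round(ra,4)); est[k]=s[:2]
sd=cv2.imread("pics/side0.png")
for n,I in(("top",im),("side",sd)):
    for k,rs in {"tum":[(.034,.098),(.0255,0)],"pan":[(.0525,.062),(.046,0)],"gl":[(.0395,.099)]}.items():
        for ra,z in rs: cv2.polylines(I,[ring(n,est[k],ra,z).round().astype(int)],True,(0,0,255),1)
a=cv2.resize(im[210:330,170:500],None,fx=2.4,fy=2.4); b=cv2.resize(sd[170:370,290:430],None,fx=1.4,fy=1.4)
o=np.zeros((a.shape[0]+b.shape[0],a.shape[1],3),np.uint8); o[:a.shape[0]]=a; o[a.shape[0]:,:b.shape[1]]=b
cv2.imwrite("pics/ov.png",o)
E
```

```text
tum circle [0.4936 0.2204] r 0.0341 encl [0.4937 0.2152] 0.0399
pan circle [0.5126 0.0234] r 0.0529 encl [0.5126 0.0235] 0.0539
gl circle [ 0.5147 -0.174 ] r 0.0396 encl [ 0.5148 -0.1739] 0.0406
```

View pics/ov.png

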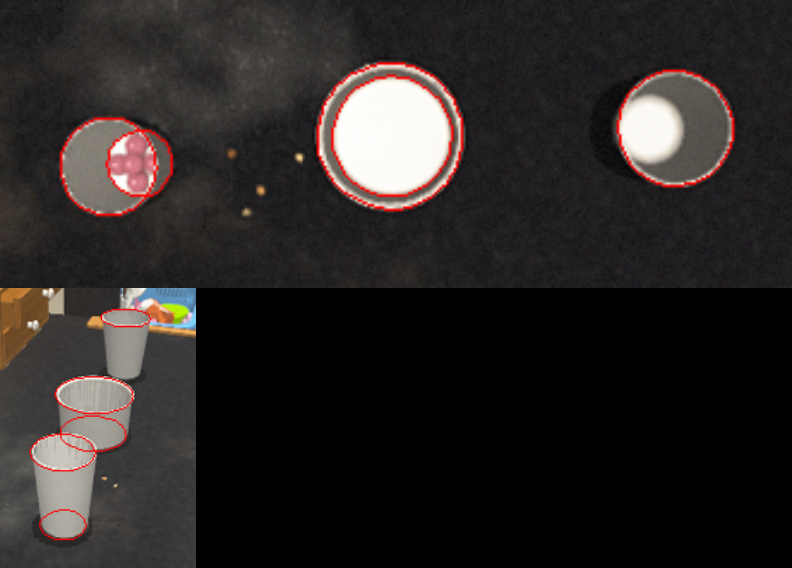

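The fitted radii (34.1, 52.9 and 39.6 mm) match the given sizes, and the outlines line up in both views. That puts the tumbler at (0.494, 0.220) and the pan at (0.513, 0.023). I'll move to a staging point and test how far the tool can tilt.

step_arm:
  plan: [0.2, -0.35, 0.12, 0, 0, 0, 0, 0.2, -0.35, 0.12, 0, 0, 0, 0, 0.2, -0.35, 0.12, 0, 0, 0, 0, 0.2, -0.35, 0.12, 0, 0, 0, 0, 0.2, -0.35, 0.12, 0, 0, 0, 0, 0.2, -0.35, 0.12, 0, 0, 0, 0, 0.2, -0.35, 0.12, 0, 0, 0, 0, 0.2, -0.35, 0.12, 0, 0, 0, 0, 0.2, -0.35, 0.12, 0, 0, 0, 0, 0.2, -0.35, 0.12, 0, 0, 0, 0, 0.2, -0.35, 0.12, 0, 0, 0, 0, 0.2, -0.35, 0.12, 0, 0, 0, 0]

```text
time_s: 1.3
tcp_pos: [0.3742, 0.251, 0.3507]
tool_rot: [-0.0, 0.14, 0.99, -0.0]
wrist_force: [-0.5, 0.8, 0.5]
width: 0.0854
gripper_force: 0.0
```

```bash
cat >> h.py <<'E'
from scipy.spatial.transform import Rotation as R
def st():
    s=r.read_state(); q=s["tool_rot"]; M=R.from_quat([q[1],q[2],q[3],q[0]]).as_matrix()
    print("t",round(s["time_s"],2),"q",s["qpos"].round(3),"p",s["tcp_pos"].round(4),"\nx",M[:,0].round(3),"y",M[:,1].round(3),"z",M[:,2].round(3),"F",s["wrist_force"].round(1),"w",round(s["width"],4),"g",round(s["gripper_force"],1)); return s,M
E
python3 -c "from h import *; st()"
```

```text
t 1.3 q [-0.931 -0.108  0.219  1.696  0.023  1.552  0.575] p [0.3742 0.251  0.3507] 
x [-0.961  0.278  0.001] y [ 0.278  0.961 -0.001] z [-0.001 -0.001 -1.   ] F [-0.5  0.8  0.5] w 0.0854 g 0.0
```

step_arm:
  plan: [0, 0, 0, -0.5, 0, 0, 0, 0, 0, 0, -0.5, 0, 0, 0, 0, 0, 0, -0.5, 0, 0, 0, 0, 0, 0, -0.5, 0, 0, 0, 0, 0, 0, -0.5, 0, 0, 0]

```text
time_s: 1.8
tcp_pos: [0.3737, 0.2524, 0.3492]
tool_rot: [0.035, 0.134, 0.959, -0.247]
wrist_force: [-0.0, -0.3, -0.0]
width: 0.0851
gripper_force: 0.0
```

```bash
python3 -c "from h import *; st()"
```

```text
t 1.8 q [-1.03   0.157  0.123  1.522  0.296  1.86   0.415] p [0.3737 0.2524 0.3492] 
x [-0.962  0.24  -0.132] y [ 0.274  0.842 -0.465] z [-0.    -0.483 -0.876] F [-0.  -0.3 -0. ] w 0.0851 g 0.0
```

```bash
cat >> h.py <<'E'
def target(th,pitch,flip=False):
    th,p=np.radians([th,pitch]); z=np.array([np.cos(th)*np.cos(p),np.sin(th)*np.cos(p),-np.sin(p)])
    y=np.array([-np.sin(th),np.cos(th),0])*(-1 if flip else 1); return np.c_[np.cross(y,z),y,z]
def rv(M,T): return R.from_matrix(T@M.T).as_rotvec().round(3)
E
python3 -c "
from h import *
s,M=st()
for th in(-30,-10): print(th,rv(M,target(th,25)),rv(M,target(th,25,True)))"
```

```text
t 1.8 q [-1.03   0.157  0.123  1.522  0.296  1.86   0.415] p [0.3737 0.2524 0.3492] 
x [-0.962  0.24  -0.132] y [ 0.274  0.842 -0.465] z [-0.    -0.483 -0.876] F [-0.  -0.3 -0. ] w 0.0851 g 0.0
-30 [ 0.012 -1.059  0.049] [-1.251  1.137  2.093]
-10 [ 0.197 -1.047  0.364] [-1.541  0.973  2.338]
```

step_arm:
  plan: [0.03, 0, 0, 0.012, -1.059, 0.049, 0, 0.03, 0, 0, 0.012, -1.059, 0.049, 0, 0.03, 0, 0, 0.012, -1.059, 0.049, 0, 0.03, 0, 0, 0.012, -1.059, 0.049, 0, 0.03, 0, 0, 0.012, -1.059, 0.049, 0, 0.03, 0, 0, 0.012, -1.059, 0.049, 0, 0.03, 0, 0, 0.012, -1.059, 0.049, 0, 0.03, 0, 0, 0.012, -1.059, 0.049, 0, 0.03, 0, 0, 0.012, -1.059, 0.049, 0, 0.03, 0, 0, 0.012, -1.059, 0.049, 0, 0.03, 0, 0, 0.012, -1.059, 0.049, 0]

```text
time_s: 2.9
tcp_pos: [0.4056, 0.2499, 0.3521]
tool_rot: [0.518, 0.221, 0.815, -0.136]
wrist_force: [-0.5, 0.1, 0.1]
width: 0.0853
gripper_force: 0.0
```

```bash
python3 -c "from h import *; s,M=st(); print(rv(M,target(-30,25)))"
```

```text
t 2.9 q [-1.251 -0.038 -0.099  2.049  1.044  1.63  -0.532] p [0.4056 0.2499 0.3521] 
x [-0.365  0.219 -0.905] y [0.501 0.866 0.008] z [ 0.785 -0.45  -0.426] F [-0.5  0.1  0.1] w 0.0853 g 0.0
[-0.009  0.001  0.001]
```

```bash
python3 -c "from h import *; s,M=st(); print(rv(M,target(-30,15)), np.array([.409,.269,.06])-s['tcp_pos'])"
```

```text
t 2.9 q [-1.251 -0.038 -0.099  2.049  1.044  1.63  -0.532] p [0.4056 0.2499 0.3521] 
x [-0.365  0.219 -0.905] y [0.501 0.866 0.008] z [ 0.785 -0.45  -0.426] F [-0.5  0.1  0.1] w 0.0853 g 0.0
[-0.096 -0.15   0.   ] [ 0.00340224  0.01912696 -0.29210711]
```

step_arm:
  plan: [0.003, 0.019, -0.05, -0.096, -0.15, 0, 0, 0.003, 0.019, -0.1, -0.096, -0.15, 0, 0, 0.003, 0.019, -0.14, -0.096, -0.15, 0, 0, 0.003, 0.019, -0.18, -0.096, -0.15, 0, 0, 0.003, 0.019, -0.22, -0.096, -0.15, 0, 0, 0.003, 0.019, -0.25, -0.096, -0.15, 0, 0, 0.003, 0.019, -0.27, -0.096, -0.15, 0, 0, 0.003, 0.019, -0.28, -0.096, -0.15, 0, 0, 0.003, 0.019, -0.29, -0.096, -0.15, 0, 0, 0.003, 0.019, -0.29, -0.096, -0.15, 0, 0, 0.003, 0.019, -0.29, -0.096, -0.15, 0, 0]

```text
time_s: 4.0
tcp_pos: [0.4082, 0.2693, 0.062]
tool_rot: [0.589, 0.204, 0.766, -0.158]
wrist_force: [0.3, 0.5, -0.6]
width: 0.0852
gripper_force: 0.0
```

```bash
python3 -c "
from h import *; s,M=st(); print(rv(M,target(-30,15)), np.array([.5132,.2089,.06])-s['tcp_pos'])
cv2.imwrite('pics/a1.png',np.vstack([vision.capture('top')[100:400:1,100:500,::-1],vision.capture('side')[150:450,200:600,::-1]]))"
```

```text
t 4.0 q [-1.298  0.673 -0.11   2.112  1.195  1.502 -1.253] p [0.4082 0.2693 0.062 ] 
x [-0.222  0.128 -0.967] y [ 0.499  0.867 -0.   ] z [ 0.838 -0.482 -0.256] F [ 0.3  0.5 -0.6] w 0.0852 g 0.0
[ 0.002  0.002 -0.001] [ 0.10500241 -0.06042062 -0.00198043]
```

View pics/a1.png

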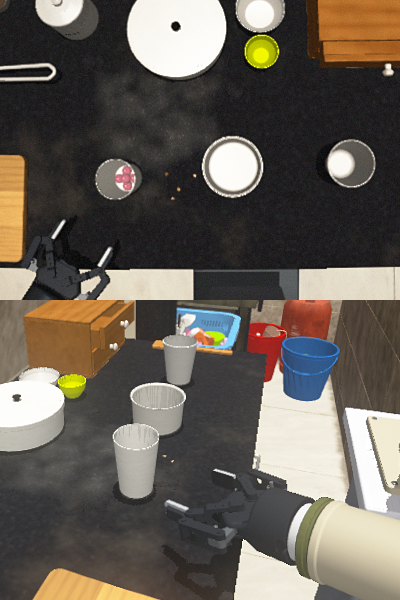

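The gripper is level and the open fingers, at crop (60,225) and (110,245), point at the tumbler. Nothing has moved. Next I advance and close.

step_arm:
  plan: [0.025, -0.0145, 0, 0, 0, 0, 0, 0.05, -0.029, -0.001, 0, 0, 0, 0, 0.075, -0.043, -0.002, 0, 0, 0, 0, 0.09, -0.052, -0.002, 0, 0, 0, 0, 0.1, -0.058, -0.002, 0, 0, 0, 0, 0.105, -0.0605, -0.002, 0, 0, 0, 0, 0.105, -0.0605, -0.002, 0, 0, 0, 0]

```text
time_s: 4.8
tcp_pos: [0.5131, 0.2086, 0.0596]
tool_rot: [0.589, 0.204, 0.766, -0.158]
wrist_force: [0.5, -0.5, -0.0]
width: 0.0854
gripper_force: 0.0
```

step_arm:
  plan: [0, 0, 0, 0, 0, 0, 0.15, 0, 0, 0, 0, 0, 0, 0.3, 0, 0, 0, 0, 0, 0, 0.5, 0, 0, 0, 0, 0, 0, 1, 0, 0, 0, 0, 0, 0, 1, 0, 0, 0, 0, 0, 0, 1, 0, 0, 0, 0, 0, 0, 1, 0, 0, 0, 0, 0, 0, 1]

```text
time_s: 5.6
tcp_pos: [0.5131, 0.209, 0.0596]
tool_rot: [0.589, 0.204, 0.766, -0.157]
wrist_force: [-2.6, 1.7, 5.3]
width: 0.0616
gripper_force: 63.7
```

```bash
python3 -c "
from h import *; s,M=st()"
```

```text
t 5.6 q [-1.149  0.665  0.018  2.151  1.402  1.343 -1.235] p [0.5131 0.209  0.0596] 
x [-0.222  0.127 -0.967] y [ 0.498  0.867 -0.001] z [ 0.838 -0.482 -0.256] F [-2.6  1.7  5.3] w 0.0616 g 63.7
```

The tumbler is gripped at 61.6 mm, the expected width, with 64 N. I'll lift it and carry it over the pan.

step_arm:
  plan: [0, 0, 0.02, 0, 0, 0, 1, 0, 0, 0.05, 0, 0, 0, 1, 0, 0, 0.08, 0, 0, 0, 1, 0.003, -0.02, 0.085, 0, 0, 0, 1, 0.01, -0.05, 0.085, 0, 0, 0, 1, 0.016, -0.08, 0.085, 0, 0, 0, 1, 0.021, -0.11, 0.085, 0, 0, 0, 1, 0.026, -0.14, 0.085, 0, 0, 0, 1, 0.03, -0.16, 0.085, 0, 0, 0, 1, 0.032, -0.175, 0.085, 0, 0, 0, 1, 0.032, -0.175, 0.085, 0, 0, 0, 1]

```text
time_s: 6.7
tcp_pos: [0.5423, 0.0445, 0.1371]
tool_rot: [0.585, 0.198, 0.769, -0.165]
wrist_force: [0.4, 0.1, -2.0]
width: 0.0612
gripper_force: 65.0
```

```bash
python3 -c "
from h import *; s,M=st()
cv2.imwrite('pics/a2.png',np.vstack([vision.capture('top')[100:400:1,100:500,::-1],vision.capture('side')[100:400,200:600,::-1]]))"
```

```text
t 6.7 q [-0.531  0.35  -0.3    2.415  1.717  1.332 -1.131] p [0.5423 0.0445 0.1371] 
x [-0.238  0.111 -0.965] y [ 0.497  0.868 -0.022] z [ 0.835 -0.485 -0.262] F [ 0.4  0.1 -2. ] w 0.0612 g 65.0
```

View pics/a2.png

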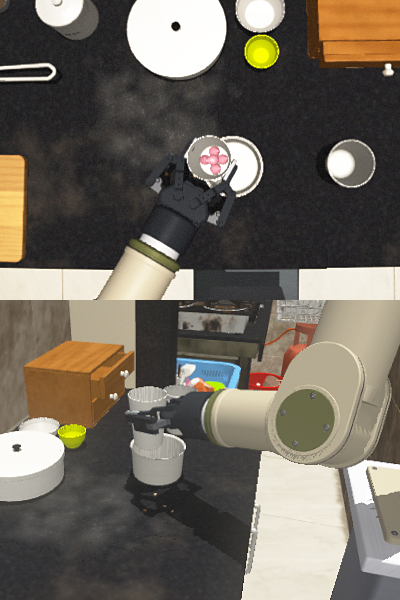

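The tumbler is upright above the pan's left side, at crop (210,158), with all five onions inside. Joint 4 is at its limit, so I'll swing the hand more to the left (yaw −60°), which puts the wrist farther from the base.

step_arm:
  plan: [0, 0.02, 0.005, 0, 0, -0.13, 1, 0, 0.02, 0.005, 0, 0, -0.26, 1, 0, 0.02, 0.005, 0, 0, -0.39, 1, 0, 0.02, 0.005, 0, 0, -0.52, 1, 0, 0.02, 0.005, 0, 0, -0.52, 1, 0, 0.02, 0.005, 0, 0, -0.52, 1]

```text
time_s: 7.4
tcp_pos: [0.5426, 0.066, 0.1422]
tool_rot: [0.524, 0.388, 0.693, -0.309]
wrist_force: [-1.1, -0.0, -0.5]
width: 0.0616
gripper_force: 65.3
```

```bash
python3 -c "
from h import *; s,M=st(); print(rv(M,target(-60,15)))"
```

```text
t 7.4 q [-0.598  0.581 -0.279  1.974  1.26   1.639 -1.017] p [0.5426 0.066  0.1422] 
x [-0.15   0.213 -0.965] y [ 0.861  0.509 -0.022] z [ 0.487 -0.834 -0.26 ] F [-1.1 -0.  -0.5] w 0.0616 g 65.3
[ 0.01  -0.019 -0.01 ]
```

step_arm:
  plan: [0.002, -0.025, -0.003, 0, 0, 0, 1, 0.003, -0.049, -0.003, 0, 0, 0, 1, 0.003, -0.049, -0.003, 0.07, -0.121, 0, 1, 0.004, -0.049, -0.002, 0.14, -0.242, 0, 1, 0.004, -0.049, -0.001, 0.21, -0.364, 0, 1, 0.005, -0.049, 0, 0.28, -0.485, 0, 1, 0.005, -0.049, 0, 0.35, -0.606, 0, 1, 0.005, -0.049, 0, 0.42, -0.727, 0, 1, 0.005, -0.049, 0, 0.42, -0.727, 0, 1]

```text
time_s: 8.3
tcp_pos: [0.5463, 0.0155, 0.1422]
tool_rot: [0.643, 0.57, 0.511, -0.004]
wrist_force: [-0.4, -2.0, -1.5]
width: 0.0614
gripper_force: 65.4
```

```bash
cat >> h.py <<'E'
M0=target(-60,15); u0=M0.T@[0,0,1]
def tum(s,M):
    u=M@u0; G=s['tcp_pos']-.023*M[:,2]; h=np.array([.5,-.866,0]); d=np.array([-.866,-.5,0])
    print("tilt",np.degrees(np.arccos(u[2])).round(1),"u",u.round(2),"G",G.round(4),"mouth",(G+.032*u).round(4))
E
python3 -c "
from h import *; s,M=st(); tum(s,M)"
```

```text
t 8.3 q [-0.584  0.521 -0.233  2.205  1.492  1.542 -1.986] p [0.5463 0.0155 0.1422] 
x [ 0.477  0.578 -0.662] y [0.588 0.35  0.73 ] z [ 0.653 -0.737 -0.173] F [-0.4 -2.  -1.5] w 0.0614 g 65.4
tilt 46.9 u [-0.63 -0.37  0.68] G [0.5313 0.0325 0.1461] mouth [0.5111 0.0207 0.168 ]
```

Joint 7 runs negative in this direction and would hit its limit before about 85°. I'll pour the other way, with the mouth tipping away from the robot, so joint 7 unwinds instead.

step_arm:
  plan: [-0.005, 0, 0.002, -0.07, 0.121, 0, 1, -0.01, -0.002, 0.002, -0.14, 0.242, 0, 1, -0.015, -0.005, 0.002, -0.21, 0.364, 0, 1, -0.02, -0.008, 0.002, -0.28, 0.485, 0, 1, -0.025, -0.012, 0.002, -0.35, 0.606, 0, 1, -0.03, -0.016, 0.002, -0.42, 0.727, 0, 1, -0.036, -0.02, 0.002, -0.49, 0.85, 0, 1, -0.042, -0.024, 0.002, -0.56, 0.97, 0, 1, -0.045, -0.027, 0.002, -0.63, 1.09, 0, 1, -0.049, -0.027, 0.002, -0.7, 1.21, 0, 1, -0.049, -0.027, 0.002, -0.7, 1.21, 0, 1]

```text
time_s: 9.4
tcp_pos: [0.4984, -0.0108, 0.1444]
tool_rot: [0.39, 0.225, 0.748, -0.487]
wrist_force: [-0.1, -0.1, -2.2]
width: 0.0614
gripper_force: 65.3
```

```bash
python3 -c "
from h import *; s,M=st(); tum(s,M)"
```

```text
t 9.4 q [-0.533  0.553 -0.265  2.065  1.205  1.674 -0.515] p [ 0.4984 -0.0108  0.1444] 
x [-0.594 -0.043 -0.803] y [ 0.717  0.425 -0.553] z [ 0.365 -0.904 -0.221] F [-0.1 -0.1 -2.2] w 0.0614 g 65.3
tilt 33.6 u [0.48 0.28 0.83] G [0.49   0.01   0.1495] mouth [0.5054 0.0188 0.1762]
```

step_arm:
  plan: [0, 0, -0.001, -0.06, 0.104, 0, 1, 0, 0, -0.002, -0.12, 0.208, 0, 1, 0, 0, -0.003, -0.18, 0.312, 0, 1, 0, 0, -0.004, -0.24, 0.416, 0, 1, 0, 0, -0.005, -0.3, 0.52, 0, 1, 0, 0, -0.006, -0.36, 0.624, 0, 1, 0, 0, -0.007, -0.42, 0.728, 0, 1, 0, 0, -0.007, -0.47, 0.815, 0, 1, 0, 0, -0.007, -0.51, 0.88, 0, 1, 0, 0, -0.007, -0.54, 0.94, 0, 1, 0, 0, -0.007, -0.57, 0.99, 0, 1, 0, 0, -0.007, -0.6, 1.04, 0, 1]

```text
time_s: 10.6
tcp_pos: [0.4987, -0.011, 0.1378]
tool_rot: [-0.022, 0.162, -0.671, 0.723]
wrist_force: [-0.1, 0.7, -1.6]
width: 0.0613
gripper_force: 65.3
```

```bash
python3 -c "
from h import *; s,M=st(); tum(s,M)
cv2.imwrite('pics/a3.png',np.vstack([vision.capture('top')[150:350:1,200:500,::-1],vision.capture('side')[150:350,250:550,::-1]]))"
```

```text
t 10.6 q [-0.545  0.812 -0.234  1.923  1.235  1.933  0.536] p [ 0.4987 -0.011   0.1378] 
x [-0.947 -0.249  0.204] y [-0.185 -0.098 -0.978] z [ 0.263 -0.964  0.046] F [-0.1  0.7 -1.6] w 0.0613 g 65.3
tilt 102.0 u [ 0.85  0.49 -0.21] G [0.4926 0.0112 0.1368] mouth [0.5197 0.0269 0.1301]
```

View pics/a3.png

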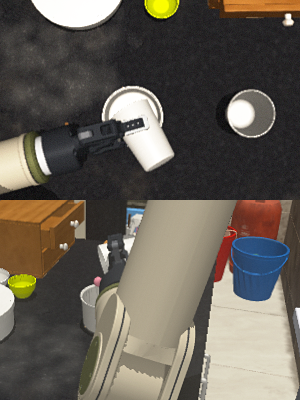

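The tumbler is tipped over the pan with its mouth near crop (130,100) and pink just visible at the pan. I'll tilt further.

step_arm:
  plan: [0.002, 0.001, 0.002, -0.04, 0.07, 0.05, 1, 0.004, 0.002, 0.004, -0.09, 0.15, 0.1, 1, 0.006, 0.003, 0.006, -0.13, 0.23, 0.15, 1, 0.007, 0.004, 0.008, -0.18, 0.31, 0.2, 1, 0.007, 0.004, 0.008, -0.2, 0.35, 0.2, 1, 0.007, 0.004, 0.008, -0.2, 0.35, 0.2, 1, 0.007, 0.004, 0.008, -0.2, 0.35, 0.2, 1]

```text
time_s: 11.4
tcp_pos: [0.5058, -0.007, 0.146]
tool_rot: [0.038, 0.35, -0.571, 0.741]
wrist_force: [0.3, -0.2, -1.3]
width: 0.0617
gripper_force: 65.3
```

```bash
python3 -c "
from h import *; s,M=st(); tum(s,M)
def pk(n):
    im=vision.capture(n); hsv=cv2.cvtColor(im,cv2.COLOR_RGB2HSV); m=cv2.inRange(hsv,(160,60,60),(179,255,255)); print(n,m.sum()//255, cv2.minEnclosingCircle(cv2.findNonZero(m)) if m.any() else '')
    return im
a=pk('top');b=pk('side');c=pk('wrist')
cv2.imwrite('pics/a4.png',np.hstack([np.vstack([a[150:350:1,200:500,::-1],b[150:350,250:550,::-1]]),cv2.resize(c,(500,400))[:,:,::-1]]))"
```

```text
t 11.4 q [-0.572  0.782 -0.249  2.08   1.401  1.905  0.858] p [ 0.5058 -0.007   0.146 ] 
x [-0.752 -0.344  0.562] y [-0.456 -0.344 -0.821] z [ 0.475 -0.874  0.102] F [ 0.3 -0.2 -1.3] w 0.0617 g 65.3
tilt 124.7 u [ 0.6   0.56 -0.57] G [0.4948 0.0131 0.1436] mouth [0.5141 0.031  0.1254]
top 70 ((342.0, 298.0), 271.155029296875)
side 36 ((390.0, 224.0), 48.08335876464844)
wrist 214 ((580.0, 85.5), 71.5630111694336)
```

View pics/a4.png

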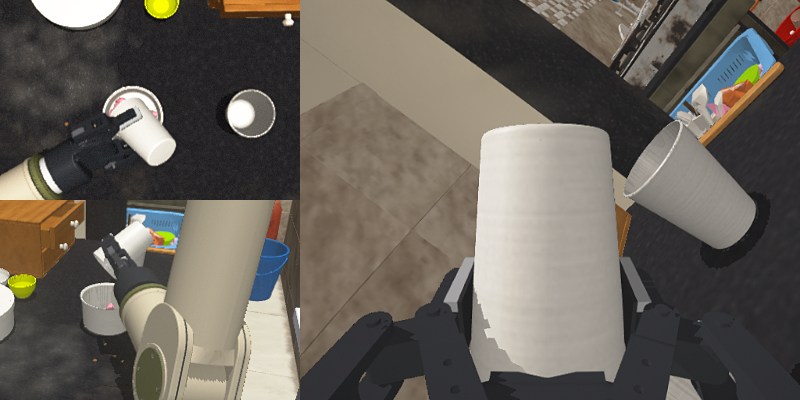

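Onions are visible in the pan at top crop (118,105), and the wrist load has dropped by about 0.9 N. I'll give it a small shake and then raise it.

step_arm:
  plan: [0, 0, 0.012, 0, 0, 0, 1, 0, 0, 0, 0, 0, 0, 1, 0, 0, 0.012, 0, 0, 0, 1, 0, 0, 0, 0, 0, 0, 1, 0, 0, 0.02, 0, 0, 0, 1, 0, 0, 0.04, 0, 0, 0, 1, 0, 0, 0.06, 0, 0, 0, 1, 0, 0, 0.06, 0, 0, 0, 1]

```text
time_s: 12.35
tcp_pos: [0.5058, -0.0069, 0.2077]
tool_rot: [0.038, 0.35, -0.571, 0.742]
wrist_force: [-1.0, -0.2, -0.9]
width: 0.0613
gripper_force: 65.3
```

```bash
python3 -c "
from h import *; s,M=st(); tum(s,M); print(rv(M,target(-60,15)),rv(M,target(-45,15)))"
```

```text
t 12.35 q [-0.565  0.632 -0.262  2.116  1.407  1.914  0.974] p [ 0.5058 -0.0069  0.2077] 
x [-0.753 -0.343  0.562] y [-0.456 -0.345 -0.821] z [ 0.475 -0.874  0.103] F [-1.  -0.2 -0.9] w 0.0613 g 65.3
tilt 124.7 u [ 0.6   0.56 -0.57] G [0.4949 0.0132 0.2053] mouth [0.5142 0.031  0.1871]
[ 1.243 -1.792 -0.158] [ 1.464 -1.612 -0.009]
```

step_arm:
  plan: [0, 0, 0, 1.464, -1.612, -0.009, 1, 0, 0, 0, 1.464, -1.612, -0.009, 1, 0, 0, 0, 1.464, -1.612, -0.009, 1, 0, 0, 0, 1.464, -1.612, -0.009, 1, 0, 0, 0, 1.464, -1.612, -0.009, 1, 0, 0, 0, 1.464, -1.612, -0.009, 1, 0, 0, 0, 1.464, -1.612, -0.009, 1, 0, 0, 0, 1.464, -1.612, -0.009, 1, 0, 0, 0, 1.464, -1.612, -0.009, 1, 0, 0, 0, 1.464, -1.612, -0.009, 1, 0, 0, 0, 1.464, -1.612, -0.009, 1, 0, 0, 0, 1.464, -1.612, -0.009, 1]

```text
time_s: 13.55
tcp_pos: [0.5055, -0.0071, 0.2052]
tool_rot: [0.49, 0.195, 0.769, -0.362]
wrist_force: [0.3, -1.0, -0.8]
width: 0.0614
gripper_force: 65.4
```

```bash
python3 -c "
from h import *; s,M=st(); tum(s,M); print(rv(M,target(-45,15)), rv(M,target(-30,15)), np.array([.5132,.2089,.06])-s['tcp_pos'])"
```

```text
t 13.55 q [-0.48   0.252 -0.354  2.283  1.359  1.505 -0.579] p [ 0.5055 -0.0071  0.2052] 
x [-0.444 -0.054 -0.894] y [ 0.654  0.662 -0.365] z [ 0.612 -0.747 -0.259] F [ 0.3 -1.  -0.8] w 0.0614 g 65.4
tilt 21.4 u [0.27 0.25 0.93] G [0.4914 0.0101 0.2111] mouth [0.5    0.0179 0.2409]
[ 0.251 -0.277 -0.002] [ 0.286 -0.243  0.257] [ 0.00774105  0.21603507 -0.14516868]
```

step_arm:
  plan: [0.002, 0.04, 0, 0.143, -0.121, 0.128, 1, 0.003, 0.08, 0, 0.286, -0.243, 0.257, 1, 0.005, 0.12, 0, 0.286, -0.243, 0.257, 1, 0.006, 0.16, 0, 0.286, -0.243, 0.257, 1, 0.008, 0.2, 0, 0.286, -0.243, 0.257, 1, 0.008, 0.216, -0.03, 0.286, -0.243, 0.257, 1, 0.008, 0.216, -0.06, 0.286, -0.243, 0.257, 1, 0.008, 0.216, -0.09, 0.286, -0.243, 0.257, 1, 0.008, 0.216, -0.1, 0.286, -0.243, 0.257, 1, 0.008, 0.216, -0.1, 0.286, -0.243, 0.257, 1, 0.008, 0.216, -0.1, 0.286, -0.243, 0.257, 1]

```text
time_s: 14.65
tcp_pos: [0.5138, 0.2091, 0.1065]
tool_rot: [0.588, 0.203, 0.766, -0.16]
wrist_force: [-0.2, 1.3, -0.5]
width: 0.0615
gripper_force: 65.4
```

```bash
python3 -c "
from h import *; s,M=st(); print(rv(M,target(-30,15)), np.array([.5132,.2089,.06])-s['tcp_pos'])
a=vision.capture('top');b=vision.capture('side')
cv2.imwrite('pics/a5.png',np.hstack([cv2.resize(a[200:350,150:400,::-1],None,fx=2,fy=2)[:, :400],cv2.resize(a[215:315,282:382,::-1],(300,300)), np.zeros((300,0,3),np.uint8)]))
cv2.imwrite('pics/a5.png',np.vstack([cv2.imread('pics/a5.png'),np.hstack([b[150:450,250:550,::-1],np.zeros((300,400,3),np.uint8)])]))"
```

```text
t 14.65 q [-0.711  0.597 -0.451  2.147  1.525  1.578 -1.131] p [0.5138 0.2091 0.1065] 
x [-0.226  0.124 -0.966] y [ 0.5    0.866 -0.006] z [ 0.836 -0.484 -0.258] F [-0.2  1.3 -0.5] w 0.0615 g 65.4
[ 0.005 -0.002 -0.   ] [-0.00055397 -0.0001695  -0.04648991]
```

View pics/a5.png

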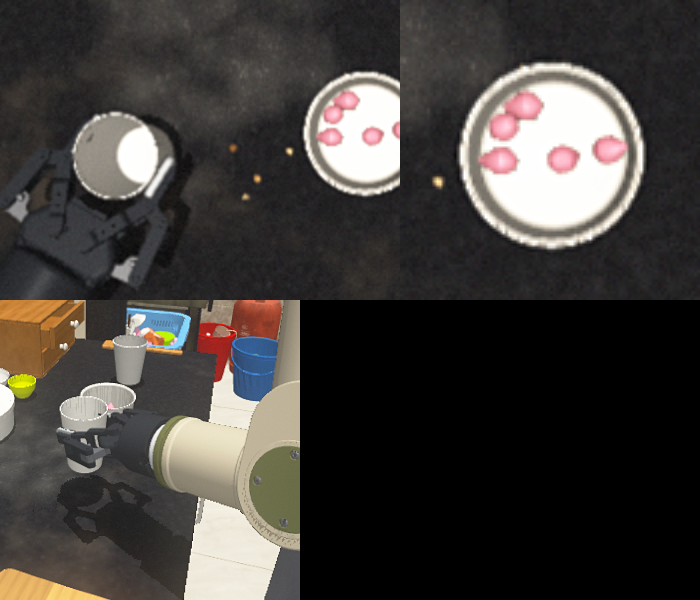

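All five onions are in the pan (right crop) and the tumbler is empty and upright. I'll lower it to the height it was gripped at.

step_arm:
  plan: [-0.0005, 0, -0.02, 0, 0, 0, 1, -0.0005, 0, -0.032, 0, 0, 0, 1, -0.0005, 0, -0.038, 0, 0, 0, 1, -0.0005, 0, -0.042, 0.005, -0.002, 0, 1, -0.0005, 0, -0.0445, 0.005, -0.002, 0, 1, -0.0005, 0, -0.046, 0.005, -0.002, 0, 1, -0.0005, 0, -0.046, 0.005, -0.002, 0, 1, -0.0005, 0, -0.046, 0.005, -0.002, 0, 1]

```text
time_s: 15.55
tcp_pos: [0.5132, 0.209, 0.06]
tool_rot: [0.588, 0.205, 0.766, -0.158]
wrist_force: [0.0, 0.6, -0.7]
width: 0.0613
gripper_force: 65.4
```

step_arm:
  plan: [0, 0, -0.0007, 0, 0, 0, 1, 0, 0, -0.0007, 0, 0, 0, 1, 0, 0, -0.0007, 0, 0, 0, 0.35, 0, 0, -0.0007, 0, 0, 0, 0.25, 0, 0, -0.0007, 0, 0, 0, 0.15, 0, 0, -0.0007, 0, 0, 0, 0.05, 0, 0, -0.0007, 0, 0, 0, 0, 0, 0, -0.0007, 0, 0, 0, 0, 0, 0, -0.0007, 0, 0, 0, 0]

```text
time_s: 16.45
tcp_pos: [0.5131, 0.2089, 0.059]
tool_rot: [0.588, 0.205, 0.766, -0.158]
wrist_force: [0.2, -0.5, -0.7]
width: 0.0854
gripper_force: 0.0
```

step_arm:
  plan: [-0.01, 0.0058, 0, 0, 0, 0, 0, -0.03, 0.0173, 0, 0, 0, 0, 0, -0.055, 0.0317, 0, 0, 0, 0, 0, -0.08, 0.046, 0, 0, 0, 0, 0, -0.1, 0.058, 0, 0, 0, 0, 0, -0.12, 0.069, 0.01, 0, 0, 0, 0, -0.12, 0.069, 0.03, 0, 0, 0, 0, -0.12, 0.069, 0.03, 0, 0, 0, 0, -0.12, 0.069, 0.03, 0, 0, 0, 0]

```text
time_s: 17.35
tcp_pos: [0.3928, 0.2782, 0.0891]
tool_rot: [0.588, 0.205, 0.766, -0.157]
wrist_force: [0.1, -0.5, -0.3]
width: 0.0853
gripper_force: 0.0
```

```bash
python3 -c "
from h import *; s,M=st()
a=vision.capture('top');b=vision.capture('side')
cv2.imwrite('pics/a6.png',np.vstack([a[130:350,150:500,::-1],b[170:420,200:550,::-1]]))"
```

```text
t 17.35 q [-0.902  0.7   -0.582  2.092  1.322  1.776 -1.259] p [0.3928 0.2782 0.0891] 
x [-0.224  0.129 -0.966] y [0.499 0.867 0.   ] z [ 0.837 -0.482 -0.259] F [ 0.1 -0.5 -0.3] w 0.0853 g 0.0
```

View pics/a6.png

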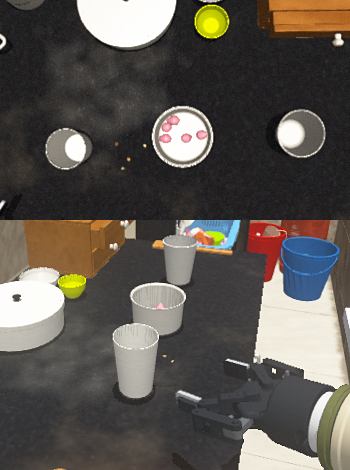

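The tumbler stands upright at its old spot (top crop (67,148)), the five onions are in the pan (182,137), and the bystanders haven't moved. The hand is clear of everything, so I'm handing in.

```bash
python3 -c "
from bench import r; print(r.finish_job())"
```

```text
the job is handed in; nothing more can be done
None
```

I handed the job in at about 17.5 s with all five onions in the pan and the empty tumbler standing upright and released where it began; in the last pictures the pan, other tumbler and green bowl look unmoved, and no verdict came back.

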